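# Fit the loose crank and close the head clamp of a racket stringing machine

## Robot

A 6-joint arm with a two-finger parallel gripper is mounted at the origin on the work surface. World frame = base frame: x ahead of the robot, y to its left, z up, the work surface at z = 0. Lengths are in mm, angles in rad, forces in N, time in s.
With the tool pointing down it reaches from about 400 to 925 mm from the base axis. Payload 12.5 kg.
Tool frame: the origin (TCP) lies on the mounting face of the last link; the fingertips stand 190 mm ahead of it and the grasp point (between the pads) lies 171 mm ahead of it (env.tcp_to_tips is the distance from the TCP to the fingertips, in mm); x points along the fingers, y is the direction in which the jaws open and shut, and the axes are right-handed (so a half turn about x gives the same grasp; the last joint's range is limited). The gripper opens to 95 mm and grips with 3 to 60 N. Pads are 20 mm wide; open, the fingers measure 119 mm over their backs; the gripper's body (75 mm by 180 mm) begins 59 mm behind the grasp point.
Start: joints at [-1.326, 0.491, 1.559, -0, 1.092, -0.106], TCP at [214.8, -586.929, 404.761] pointing down, gripper open.
Joint ranges: [-3.1, 3.1], [-0.84, 2.19], [0.05, 2.79], [-1.13, 4.28], [0.06, 2.93], [-2.69, 2.69]. Speed limits (rad/s): [2.22, 2.22, 2.79, 3.14, 3.14, 3.14].

## Interface

Orientations are given as [roll, pitch, yaw] about the fixed x, y, z axes, in that order (R = Rz(yaw) Ry(pitch) Rx(roll)).
In Python, from cell import monitor, cams, job, env gives the robot as it stands. The module is installed in compiled form; this text tells all that it offers.
- The arm moves only by the tool apply_moves, never from a script. Its argument "series" is a list of rows, each a list of 3 entries, a list of its own where there are three numbers: the closure, from -1 (fully open) to 1 (shut), so that 0 is half open, then the shift along the tool's x, y, z in cm, then the turn about the tool's x in rad. A call has 1 to 20 rows; each row is the pose to reach, as a shift and turn from the pose commanded when the call began, along the tool's axes at that moment; what a row does not reach only later rows make up. A row lasts 1/8 s, in which the tool goes at most 62.5 mm and 10.7 degrees, less where a joint would pass 70% of its speed; a pose out of reach is approached as far as the arm can. A call with a gripper value outside its range is refused whole. The fingers move at their own pace and stop on an object; the grip force is fixed at half the most. Time passes only in rows, so rows that repeat a pose let the fingers close. It gives the time, the measured TCP pose, the force and the opening at its end, in the units of the state.
- monitor.state(): the state, without advancing time (a new reading comes with each control period).
- cams.read_camera(name): name is "scene" or "top" or "wrist"; returns a dict with "image" (420x560x3 uint8, red, green, blue), "fx", "fy", "cx", "cy" (pixels), "position" and "orientation" of the camera in the world. Camera axes: x right, y down, z forward; pixel columns grow to the right and rows downward; lengths in mm; the calibration is good to about 2 mm. A picture is of the moment at which its call begins. There is no depth.
- job.job_done(): hands the job in, once; it reports no verdict.
The state is a dict: "t": time; "joints": joint angles; "qvel": joint speeds; "tau": joint torques, N m; "eef_pos": TCP position; "tcp_rot": TCP orientation; "ft_force": force on the tool from outside, world axes, zero at the start; "moment": the same for the moment, N m; "opening": opening from 0.0 (shut) to 1.0 (fully open).
Only numpy, scipy, OpenCV 4.12 (cv2) and the standard library are available. Lean on these libraries where they do the work, as an engineer would, in place of code of your own. Each camera call takes 0.05 s, during which the arm holds its last target. There are 200 camera calls.

## Task

The head clamp of the stringing machine is still open. First take the tall jar off the machine's deck, out of the crank's way, and set it upright into the free corner of the box with the low jars; then fit the loose crank over the hex hidden down the deck's well, feeling for it by turning until the crank drops fully home, and wind it clockwise (seen from above) until the jaw is closed right up to its stop against the racket frame. Leave the crank standing on the hex and disturb nothing else.

Things in the scene. Friction and masses are not known exactly. Their poses are not given: they have to be found in the camera images.
- machine: Blue-grey stringing machine, fixed to the bench, place and yaw vary. Origin on the bench under the vertical drive axis, z up, x towards the racket frame it carries. Flat deck 100 mm above the bench, x -110 to +60, y -105 to +105 mm. The jaw and racket frame, from x = 80 mm on, rise to 110 mm at most. In the deck, on the axis, is the well that hides the hex.
- well (a point): Centre of the mouth of a round well, 45 mm across, in the deck's surface. Its flat floor is 34 mm lower (66 mm above the bench); on it stands a steel hex stub, 24 mm across flats, 22 mm tall (top 12 mm below the deck), bevelled. Which way its flats point varies and is not reported. A crank merely resting on it does not turn it.
- jaw (a joint): Travel of the clamp jaw towards the racket frame, in m: starts between 0 and 0.004, reaches its hard stop on the frame at 0.0184. Turning the hex clockwise seen from above closes it by 8 mm per radian, against a steady friction of about 0.4 N m; it stays where it is left.
- jaw_pad (a point): Middle of the rubber face of the jaw that meets the frame; it moves along the machine's +x.
- crank: Steel crank, 0.3 to 0.6 kg, standing on its socket, any yaw. Origin: centre of the socket's lower face; z up the axis, x towards the grip. Hub 65 mm tall, hexagonal (36.5 mm) below z = 24 mm, a 43 mm round collar above. Arm 14 mm wide at z = 55 to 65 mm, out to the grip and, the other way, to a 33 mm ball at x = -60 mm. Origin is about 80 mm above the bench when resting on the hex, 66 mm when fully home.
- crank_boss (a point): Middle of the square boss above the crank's arm, on the axis at z = 83 mm; boss 24 by 24 mm, sides along the crank's x and y, from z = 65 to 101 mm. Below, the hub's hex socket is 25.7 mm across flats (two flats face +x and -x), 24 mm deep, with a flared mouth. It fits the hex every 60 degrees, with about 7 degrees of play either way.
- crank_grip (a point): Middle of the upright round grip, 20 mm diameter, fixed to the arm (does not spin), 90 mm from the axis along the crank's x; the grip spans z = 65 to 125 mm of the crank.
- tall: Tall closed jar, 56 mm diameter, 95 mm high, 0.12 kg, origin at the centre of its base; stands on the machine's deck beside the well, within the crank's swing.
- box: Open plywood box fixed to the bench, 142 mm square, 45 mm high, walls and floor 5 mm, any yaw, origin at the centre of its underside. Three of its four corners hold low jars.
- box_free (a point): Middle of the box's free corner place, on the inner floor, 33 mm along +x and +y from the box's middle. About 5 mm is left between a jar there and the walls.
- low1: Low closed jar in the box, 60 mm diameter, 36 mm high, origin at the centre of its base; loose, belongs where it is.
- low2: Low closed jar in the box, 60 mm diameter, 36 mm high, origin at the centre of its base; loose, belongs where it is.
- low3: Low closed jar in the box, 60 mm diameter, 36 mm high, origin at the centre of its base; loose, belongs where it is.
- canister: Bystander: upright can for balls, 75 mm diameter, 200 mm high, origin at its base.
- waterbottle: Bystander: upright water bottle, 64 mm diameter, 210 mm high, origin at its base.
- reel: Bystander: string reel lying flat, 100 mm diameter, 28 mm high, origin at its underside.
- taperoll: Bystander: roll of grip tape lying flat, 70 mm diameter, 30 mm high, origin at its underside.
- awl: Bystander: screwdriver-like awl lying on the bench, origin at its underside.
- spanner: Bystander: spanner lying on the bench, origin at its underside.
Things that resemble listed ones, but are neither listed nor needed, are in the scene too. What is shaped like the tall but red is not meant.

How it is judged (in metres and radians):
On the way, in this order (a step that is already met when the one before it is completed fails the run):
1. the tall jar stands released in the free corner of the box (horizontal distance between tall and box_free below 0.01 m and z of tall in the frame of box_free below 0.004 m and angle between tall's own z axis and vertical below 0.08 rad and contact force between the fingers and tall below 0.1 N), for 0.2 s.
2. the crank sits fully home on the hex, the jaw still open (horizontal distance between crank and well below 0.004 m and z of crank in the frame of machine below 0.071 m and angle between crank's own z axis and vertical below 0.07 rad and value of joint jaw below 0.012 m), for 0.2 s.
3. the jaw is closed on the frame, with the crank still home (horizontal distance between crank and well below 0.004 m and z of crank in the frame of machine below 0.071 m and angle between crank's own z axis and vertical below 0.07 rad and value of joint jaw above 0.017 m), for 0.2 s.
At the end, for the whole second after the job is handed in: The jaw is closed to its stop (travel over 17.0 of 18.4 mm); the crank is left standing fully home on the hex (within 5 mm of its full depth, upright); the tall jar stands upright on the box's floor in the free corner (within 10 mm of its middle); all released and at rest (all of step 1 and all of step 3 and linear speed of each of crank, tall below 0.02 m/s and contact force between the fingers and crank below 0.1 N); the robot touches nothing.
It fails at once if a bystander or a low jar is moved more than 25 mm (distance of any of low1, low2, low3, canister, waterbottle, reel, taperoll, awl, spanner from where it was at the start of the episode above 0.025 m).
It fails at once if the crank or the tall jar is tipped over (angle between any of crank, tall's own z axis and vertical above 0.6 rad).
It also fails if it takes over 72 s, if anything falls off the work surface, if the arm or the gripper's body presses on something with over 40 N, if the wrist force passes 120 N, or if a joint passes its speed limit or range.

## Working session

There is one attempt and no reset: what is moved stays moved. The work goes in short steps, Python scripts to look and compute and a tool call to move; the robot and the scene stay as the last step left them, time stands still between calls to the robot, and variables do not carry over. Pictures are saved under pics/ and viewed, about 8 in all and at most 12, crops included, and the job is handed in when it is done.

Besides the shell and the picture viewer there is one more tool, called after "Call:" by a JSON object that holds its "op" and its "data". apply_moves: Moves the arm, as the interface text tells. Its arguments: {"type":"object","properties":{"series":{"type":"array"}},"required":["series"]}

```bash
mkdir -p pics
cat > h.py <<'E'
import numpy as np, cv2
from scipy.spatial.transform import Rotation as R
from cell import monitor, cams, job, env
def rot(o):
    o=np.array(o,float)
    if o.shape==(3,3): return o
    return R.from_euler('xyz',o).as_matrix() if o.size==3 else R.from_quat(o).as_matrix()
def shot(name,f):
    c=cams.read_camera(name); cv2.imwrite('pics/'+f,c['image'][:,:,::-1]); 
    np.savez('pics/'+f[:-4]+'.npz',**{k:c[k] for k in c}); return c
def load(f): return dict(np.load('pics/'+f+'.npz'))
def ray(c,u,v):
    d=rot(c['orientation'])@np.array([(u-c['cx'])/c['fx'],(v-c['cy'])/c['fy'],1]); return np.array(c['position'],float),d/np.linalg.norm(d)
def onz(c,u,v,z):
    p,d=ray(c,u,v); return p+d*(z-p[2])/d[2]
def tri(obs):
    A=0;b=0
    for c,u,v in obs:
        p,d=ray(c,u,v); M=np.eye(3)-np.outer(d,d); A=A+M;b=b+M@p
    x=np.linalg.solve(A,b); return x,[np.linalg.norm(np.cross(x-ray(*o)[0],ray(*o)[1])) for o in obs]
def proj(c,P):
    q=rot(c['orientation']).T@(np.array(P,float)-c['position']); return c['fx']*q[0]/q[2]+c['cx'],c['fy']*q[1]/q[2]+c['cy']
E
python3 - <<'E'
from h import *
for n in('scene','top','wrist'):
    c=shot(n,n+'0.png'); print(n,c['fx'],c['cx'],c['cy'],c['position'],c['orientation'])
print(monitor.state(), env.tcp_to_tips)
a=[cv2.imread(f'pics/{n}0.png') for n in('scene','top')]
cv2.imwrite('pics/ab.png',np.hstack(a)[:, :])
E
```

```text
scene 524.453376247351 280.4969437841786 202.2859228410782 [1275.48581469  634.08077099  823.46158433] [-2.21421568 -0.0076856   2.27240145]
top 430.3597993409272 282.2869787278951 214.97409296985677 [ 455.61090676   21.11476552 1077.31083338] [-3.0873997   0.00729755 -1.59958476]
wrist 291.5520373960886 273.3658203307894 208.6028542708007 [ 293.37087093 -558.066006    382.88200002] [ 2.84180330e+00  2.42758137e-03 -1.22264577e+00]
{'t': 0.15, 'joints': array([-1.32555538e+00,  4.91394052e-01,  1.55932101e+00, -1.76237237e-05,
        1.09173058e+00, -1.05599974e-01]), 'qvel': array([ 0.00082077, -0.00065966, -0.00336623, -0.00066077, -0.00066261,
        0.00176389]), 'tau': array([ 2.27327997e-03, -6.12893200e+01, -2.58282101e+01,  6.92549371e-02,
        4.72663518e-02, -1.03157170e-04]), 'eef_pos': array([ 214.81753392, -586.89067017,  404.30874989]), 'tcp_rot': array([-1.65807119,  1.5699432 ,  1.83437051]), 'ft_force': array([ 0.54890504, -0.25989459, -0.32092945]), 'moment': array([-0.01946681,  0.05348325,  0.04408661]), 'opening': 0.9992334813727107} 190.1
```

View pics/top0.png

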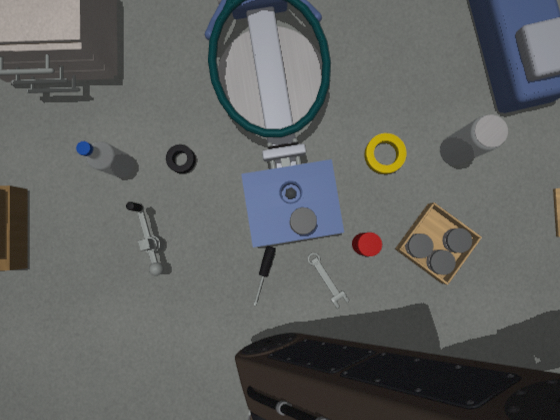

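View pics/scene0.png

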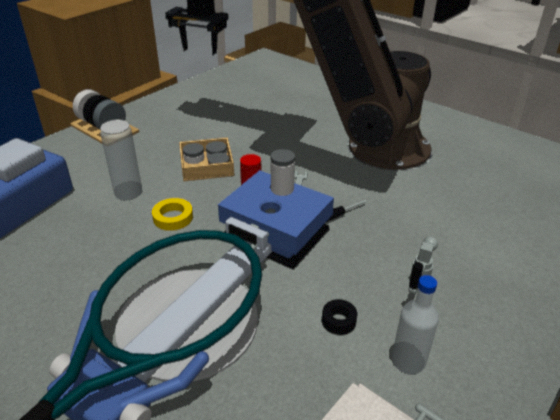

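The top view shows the well at about (290,193), the tall jar's lid at (303,221), the box centred at (439,243) with its free corner at the top (435,221), and the crank with its grip at (134,206), boss at (149,243) and ball at (156,269). The scene view agrees: jar lid at (283,157), well at (271,207), crank boss near (428,243).

Run:
```python
from h import *
t=load('top0');s=load('scene0')
def quad(c,m):
    cs,_=cv2.findContours(m.astype('uint8'),0,1); k=max(cs,key=cv2.contourArea); return k
hsv=cv2.cvtColor(t['image'],cv2.COLOR_RGB2HSV)
sub=np.zeros((420,560),bool); sub[155:252,238:346]=1
k=quad(t,sub&(hsv[...,1]>90)&(abs(hsv[...,0].astype(int)-113)<12)); r=cv2.minAreaRect(k); B=cv2.boxPoints(r); print('deck',B)
P=np.array([onz(t,*b,100) for b in B]); print(P.round(1), [np.linalg.norm(P[i]-P[i-1]).round(1) for i in range(4)])
sub[:]=0; sub[195:290,390:490]=1
k=quad(t,sub&(hsv[...,1]>70)&(hsv[...,0]<25)); r=cv2.minAreaRect(k); B=cv2.boxPoints(r); print('box',B)
P=np.array([onz(t,*b,45) for b in B]); print(P.round(1), [np.linalg.norm(P[i]-P[i-1]).round(1) for i in range(4)],P.mean(0))
print('tall',onz(t,303,221,195),tri([(t,303,221),(s,283,157)]))
print('well',onz(t,290,193,100),tri([(t,290,193),(s,271,207)]))
for u,v,z in[(458,240,41),(441,262,41),(420,245,41)]: print('jar',onz(t,u,v,z))
print('boss',onz(t,149,243,101),'grip',onz(t,134,206,125),'ball',onz(t,156,269,60),'red',onz(t,370,243,95))
crop=lambda c,x,y,w,h,f:cv2.resize(c['image'][y:y+h,x:x+w,::-1],None,fx=f,fy=f,interpolation=cv2.INTER_CUBIC)
a=crop(t,115,190,70,95,4);b=crop(t,240,155,110,95,4);c=crop(s,385,225,70,95,0.01+4)[:380]
d=crop(t,390,195,100,95,4)
cv2.imwrite('pics/z.png',cv2.resize(np.vstack([np.hstack([a,b]),np.hstack([d,np.resize(cv2.resize(c,(320,380)),(380,320,3))])]),(720,760))[:, :])
cv2.imwrite('pics/z.png',cv2.resize(cv2.imread('pics/z.png'),(568,600)))
```

```text
deck [[275.20694 198.48276]
 [283.8276  176.93103]
 [305.3793  185.55173]
 [296.75864 207.10345]]
[[546.9  41.8 100. ]
 [595.7  20.7 100. ]
 [574.5 -27.9 100. ]
 [525.8  -6.7 100. ]] [np.float64(52.9), np.float64(53.2), np.float64(53.0), np.float64(53.1)]
box [[394.54053 248.75676]
 [430.43243 199.4054 ]
 [481.92432 236.85402]
 [446.0324  286.20538]]
[[ 423.2 -238.5   45. ]
 [ 538.8 -329.6   45. ]
 [ 445.6 -447.9   45. ]
 [ 331.2 -356.7   45. ]] [np.float64(149.8), np.float64(147.2), np.float64(150.7), np.float64(146.3)] [ 434.70857366 -343.20180554   45.        ]
tall [490.02798987 -15.93514471 195.        ] (array([490.13912087, -16.02084672, 188.24723364]), [np.float64(0.24926946655224003), np.float64(0.24926946655231433)])
well [558.45878365   7.69216773 100.        ] (array([558.90879232,   7.57641452,  96.19871283]), [np.float64(0.0806141926261903), np.float64(0.08061419262628258)])
jar [ 439.68460481 -392.21344196   41.        ]
jar [ 388.39143865 -349.03364593   41.        ]
jar [ 430.34409074 -300.82697394   41.        ]
boss [453.92110762 330.86718738 101.        ] grip [537.05644897 355.69543978 125.        ] ball [392.23073674 328.08171171  60.        ] red [ 439.44835737 -170.84194853   95.        ]
```

View pics/z.png

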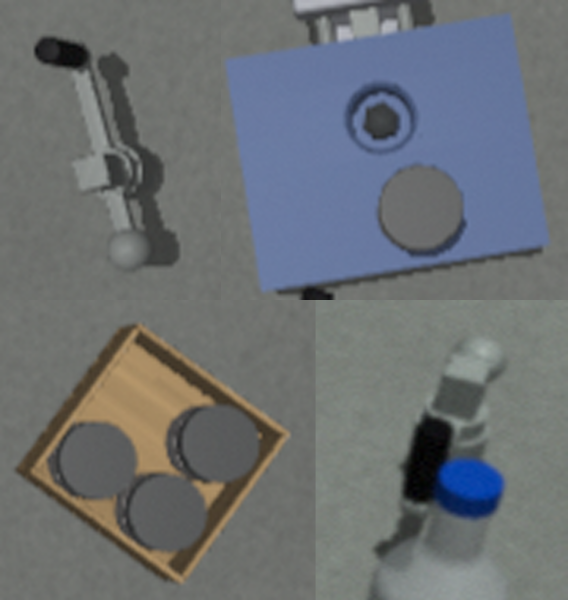

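The crops show the hex inside the well, the crank from above (black grip at upper left, square boss, ball at the bottom) and the free box corner at the top. Next I'll write a helper that turns a target into tool-axis shifts.

```bash
cat >> h.py <<'E'
def plan(p,yaw=None):
    s=monitor.state(); T=rot(s['tcp_rot']); d=T.T@(np.array(p)-s['eef_pos'])/10
    yj=np.arctan2(T[1,1],T[0,1]); tr=0 if yaw is None else -((yaw-yj+np.pi/2)%np.pi-np.pi/2)
    print('t',s['t'],'tcp',s['eef_pos'].round(1),'jaw yaw',yj.round(3),'q1,q6',s['joints'][[0,5]].round(3),'shift cm',d.round(2),'turn',np.round(tr,3), 'F',s['ft_force'].round(1),'open',round(s['opening'],3)); print('rows>=',np.linalg.norm(d)/6.25,abs(tr)/.187)
E
python3 - <<'E'
from h import *
T=rot(monitor.state()['tcp_rot']); print(T.round(3))
C=rot(load('wrist0')['orientation']); print((T.T@C).round(3), T.T@(load('wrist0')['position']-monitor.state()['eef_pos']))
plan([490,-16,404]); plan([490,-16,404],0.188+np.pi/2)
t=load('top0'); print('canister',onz(t,491,132,200),'bottle',onz(t,85,149,210))
E
```

```text
[[-0.     0.344 -0.939]
 [ 0.001 -0.939 -0.344]
 [-1.    -0.001 -0.   ]]
[[ 0.002 -0.295  0.955]
 [ 1.    -0.002 -0.002]
 [ 0.003  0.955  0.295]] [ 2.14330241e+01 -5.20789134e-02 -8.36732717e+01]
t 0.15 tcp [ 214.8 -586.9  404.3] jaw yaw -1.22 q1,q6 [-1.326 -0.106] shift cm [  0.07 -44.15 -45.46] turn 0 F [ 0.5 -0.3 -0.3] open 0.999
rows>= 10.140032564868664 0.0
t 0.15 tcp [ 214.8 -586.9  404.3] jaw yaw -1.22 q1,q6 [-1.326 -0.106] shift cm [  0.07 -44.15 -45.46] turn 0.163 F [ 0.5 -0.3 -0.3] open 0.999
rows>= 10.140032564868664 0.870850706583497
canister [ 661.60621981 -407.67748031  200.        ] bottle [649.45139437 424.93351222 210.        ]
```

Call:
{"op": "apply_moves", "data": {"series": [[-1, [0, -22, -22.7], 0], [-1, [0, -44.1, -45.4], 0], [-1, [0, -44.1, -45.4], 0], [-1, [0, -44.1, -45.4], 0], [-1, [0, -44.1, -45.4], 0], [-1, [0, -44.1, -45.4], 0], [-1, [0, -44.1, -45.4], 0], [-1, [0, -44.1, -45.4], 0], [-1, [0, -44.1, -45.4], 0], [-1, [0, -44.1, -45.4], 0], [-1, [0, -44.1, -45.4], 0], [-1, [0, -44.1, -45.4], 0], [-1, [0, -44.1, -45.4], 0], [-1, [0, -44.1, -45.4], 0]]}}

```text
t: 1.9
eef_pos: [489.3, -18.0, 404.8]
tcp_rot: [1.267, 1.571, -1.526]
ft_force: [0.9, 0.7, 0.5]
opening: 1.0
```

Run:
```python
from h import *
plan([490,-16,341]); c=shot('wrist','w1.png')
P=[490,-16,195]; print('tall proj',proj(c,P),'well',proj(c,[558.7,7.6,100]))
```

```text
t 1.9 tcp [489.3 -18.  404.8] jaw yaw -1.222 q1,q6 [-0.172  1.05 ] shift cm [ 6.38 -0.16 -0.13] turn 0 F [0.9 0.7 0.5] open 1.0
rows>= 1.0209352311720652 0.0
tall proj (np.float64(271.8173257746497), np.float64(241.44415858667622)) well (np.float64(273.5219187997754), np.float64(129.29930597329508))
```

View pics/w1.png

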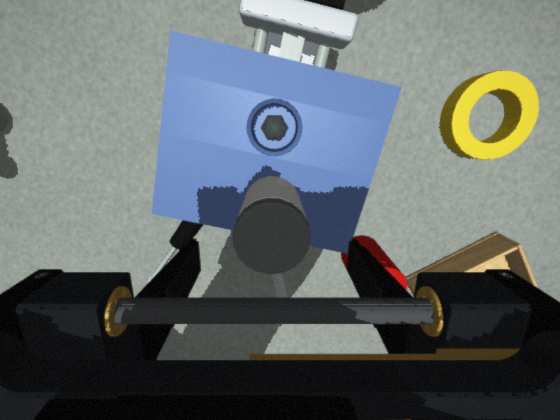

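The wrist view shows the well at (274,127) against a predicted (273.5,129), and the jar's lid at (271,236), so both estimates hold. I'll descend and grasp.

Call:
{"op": "apply_moves", "data": {"series": [[-1, [3.2, -0.2, 0], 0], [-1, [6.4, -0.2, 0], 0], [-1, [6.4, -0.2, 0], 0], [1, [6.4, -0.2, 0], 0], [1, [6.4, -0.2, 0], 0], [1, [6.4, -0.2, 0], 0], [1, [6.4, -0.2, 0], 0], [1, [6.4, -0.2, 0], 0], [1, [2, -0.2, 0], 0], [1, [-1, -0.2, 0], 0], [1, [-1, -0.2, 0], 0]]}}

```text
t: 3.32
eef_pos: [488.9, -14.8, 416.3]
tcp_rot: [2.613, 1.567, -0.177]
ft_force: [-0.3, -0.2, -1.5]
opening: 0.589
```

Run:
```python
from h import *
c=load('w1'); print('lid',onz(c,271,236,195),'well',onz(c,274,127.5,100), tri([(c,274,127.5),(load('top0'),290.2,193)]))
plan([481,-340,415])
hexa=c['image'][85:170,230:320]; g=cv2.cvtColor(hexa,cv2.COLOR_RGB2GRAY)
m=(g<85).astype('uint8'); n,l,st,ce=cv2.connectedComponentsWithStats(m); i=l[42,44]; print(st[i],ce[i]+[230,85], g[42,44])
k=cv2.findContours((l==i).astype('uint8'),0,1)[0][0].reshape(-1,2)
W=np.array([onz(c,u+230,v+85,88)[:2] for u,v in k]); W-=W.mean(0)
a=np.arctan2(W[:,1],W[:,0]); r=np.hypot(*W.T); f=np.sum((r-r.mean())*np.exp(-6j*a)); print('r',r.min(),r.max(),'vertex yaw deg mod60',np.degrees(-np.angle(f)/6)%60)
```

```text
lid [493.67855147 -14.07465643 195.        ] well [560.38312733   7.73115215 100.        ] (array([559.98682738,   7.30396024,  85.42066402]), [np.float64(0.2747299225918805), np.float64(0.27472992259188195)])
t 3.325 tcp [488.9 -14.8 416.3] jaw yaw -1.22 q1,q6 [-0.165  1.054] shift cm [ 0.15 30.27 11.92] turn 0 F [-0.3 -0.2 -1.5] open 0.589
rows>= 5.204330715959361 0.0
[   0    0   90   85 6749] [274.7249963 126.9023559] 92
r 36.35448776514886 60.41901768039364 vertex yaw deg mod60 21.308945798952024
```

Call:
{"op": "apply_moves", "data": {"series": [[1, [0, 5, 2], 0], [1, [0, 10, 4], 0], [1, [0, 15, 6], 0], [1, [0, 20, 8], 0], [1, [0, 25, 10], 0], [1, [0, 30.2, 11.9], 0], [1, [0, 30.2, 11.9], 0], [1, [0, 30.2, 11.9], 0], [1, [0, 30.2, 11.9], 0], [1, [0, 30.2, 11.9], 0]]}}

```text
t: 4.58
eef_pos: [481.2, -338.4, 414.8]
tcp_rot: [2.106, 1.571, -0.683]
ft_force: [0.1, 0.5, -0.8]
opening: 0.587
```

Run:
```python
from h import *
plan([481,-340,246]); c=shot('wrist','w2.png'); s=shot('scene','s2.png'); t=shot('top','t2.png')
a=np.hstack([cv2.resize(cv2.imread('pics/w2.png'),(400,300)),np.zeros((300,400,3),'uint8')])
z=cv2.resize(cv2.imread('pics/s2.png')[60:210,140:340],(400,300)); a[:,400:]=z
b=cv2.resize(cv2.imread('pics/t2.png')[180:300,380:540],(400,300)); d=cv2.resize(cv2.imread('pics/w2.png')[0:270,100:460],(400,300))
cv2.imwrite('pics/z2.png',np.vstack([a,np.hstack([b,d])]))
```

```text
t 4.575 tcp [ 481.2 -338.4  414.8] jaw yaw -1.219 q1,q6 [-0.725  0.494] shift cm [16.88  0.14  0.07] turn 0 F [ 0.1  0.5 -0.8] open 0.587
rows>= 2.701681253372876 0.0
```

View pics/z2.png

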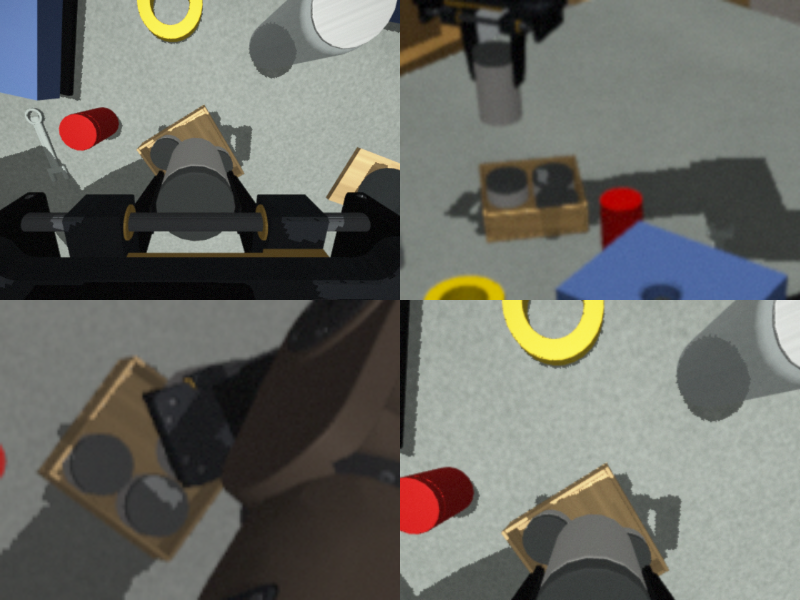

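Wrist view w2 shows the jar held upright and the box's outer top corners at about (286,149), (194,207) and (340,245). The scene crop shows the jar hanging straight above the box.

Run:
```python
from h import *
c=load('w2'); t=load('top0')
A,L,Rr=[onz(c,*p,45) for p in[(286,149),(194,207),(340,245)]]
print(A,L,Rr,np.linalg.norm(A-L),np.linalg.norm(A-Rr)); m=(L+Rr)/2; print('ctr',m,'free',m+(A-m)*46.7/np.linalg.norm(A-m))
# top0: corners from crop z (scale 568/720*4=3.156)
for nm,(x,y) in dict(A=(138,324),L=(17,470),R=(289,434),B=(182,582)).items():
    u,v=390+x/3.156,195+(y-300)/3.156; print(nm,u,v,onz(t,u,v,45).round(1))
print('A tri',tri([(c,286,149),(t,390+138/3.156,195+24/3.156)]))
# held jar's lid in w2: width extents
g=c['image'].astype(int); print([ (r, g[r,200:350:10].sum(1).tolist()) for r in (240,290)])
```

```text
[ 532.39271296 -334.78487876   45.        ] [ 426.30465726 -252.07703173   45.        ] [ 441.47258554 -444.35453832   45.        ] 134.51863634612053 142.37970314124502
ctr [ 433.8886214  -348.21578503   45.        ] free [ 480.16048268 -341.90667622   45.        ]
A 433.72623574144484 202.6045627376426 [ 530.9 -337.1   45. ]
L 395.38656527249685 248.8656527249683 [ 422.9 -240.6   45. ]
R 481.5716096324461 237.45880861850443 [ 444.2 -447.    45. ]
B 447.6679340937896 284.3536121673004 [ 335.4 -360.8   45. ]
A tri (array([ 531.65617039, -335.0748864 ,   49.08529675]), [np.float64(1.2021618645702394), np.float64(1.2021618645701329)])
[(240, [262, 239, 214, 265, 331, 132, 145, 158, 148, 141, 140, 314, 75, 243, 355]), (290, [18, 47, 190, 185, 184, 182, 188, 176, 175, 188, 176, 186, 179, 50, 24])]
```

Run:
```python
from h import *
plan([478.5,-341.3,290])
```

```text
t 4.725 tcp [ 481.1 -338.9  414.9] jaw yaw -1.219 q1,q6 [-0.726  0.493] shift cm [12.49  0.14  0.33] turn 0 F [ 0.5  0.1 -0.9] open 0.583
rows>= 1.9997494534173519 0.0
```

Call:
{"op": "apply_moves", "data": {"series": [[1, [5, 0.1, 0.3], 0], [1, [10, 0.1, 0.3], 0], [1, [12, 0.1, 0.3], 0], [1, [12, 0.1, 0.3], 0], [1, [12, 0.1, 0.3], 0]]}}

```text
t: 5.35
eef_pos: [478.8, -341.5, 295.8]
tcp_rot: [2.032, 1.569, -0.758]
ft_force: [0.3, -0.1, -1.1]
opening: 0.583
```

Run:
```python
from h import *
plan([478.5,-341.3,246]); c=shot('wrist','w3.png'); s=shot('scene','s3.png')
a=cv2.imread('pics/w3.png')[100:340,120:440]; b=cv2.resize(cv2.imread('pics/s3.png')[100:190,165:255],(480,480),interpolation=2)
cv2.imwrite('pics/z3.png',np.hstack([cv2.resize(a,(320,240)).repeat(1,0), np.zeros((240,0,3),'uint8')]) if 0 else np.hstack([cv2.copyMakeBorder(a,0,240,0,0,0),b]))
```

```text
t 5.35 tcp [ 478.8 -341.5  295.8] jaw yaw -1.22 q1,q6 [-0.732  0.488] shift cm [ 4.98 -0.03  0.02] turn 0 F [ 0.3 -0.1 -1.1] open 0.583
rows>= 0.7975607967460853 0.0
```

View pics/z3.png

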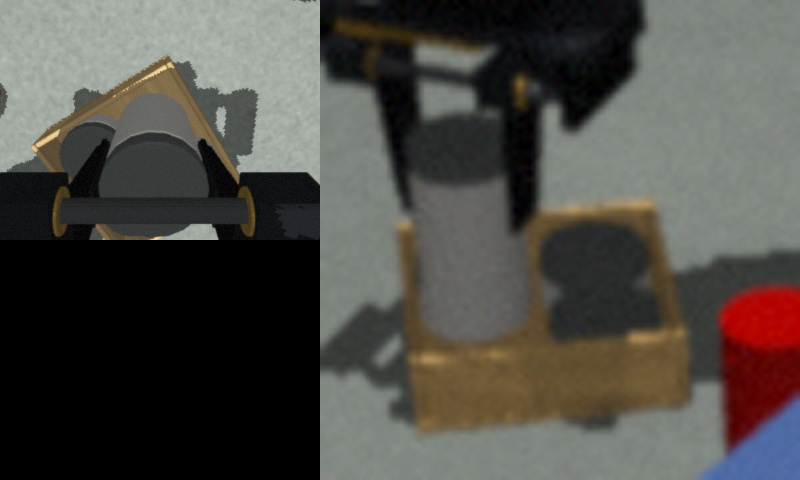

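Run:
```python
from h import *
s=load('s3');c=load('w3')
f=lambda P:((proj(s,P)[0]-165)*5.333+320,(proj(s,P)[1]-100)*5.333)
for P in [(480,-341,55),(480,-341,150)]: print(f(P))
d=np.array(s['position'][:2])-[480,-341]; d/=np.linalg.norm(d); print('front base',f((480+28*d[0],-341+28*d[1],55)))
for n,P in dict(A=(531.5,-336,45),L=(424,-245,45),R=(443,-446,45)).items(): print(n,f(P))
print('wrist lid',np.array(proj(c,(480,-341,150)))-[120,100])
print('wrist A,L',np.array(proj(c,(531.5,-336,45)))-[120,100],np.array(proj(c,(424,-245,45)))-[120,100])
```

```text
(np.float64(478.21515426836925), np.float64(297.11454720941913))
(np.float64(460.9487313060981), np.float64(134.30370638389144))
front base (np.float64(481.24666976747557), np.float64(325.69971441304665))
A (np.float64(411.0943611240379), np.float64(357.82162906381564))
L (np.float64(687.7655409801284), np.float64(334.77618214789874))
R (np.float64(399.93749501853654), np.float64(219.29998762977726))
wrist lid [153.85677754 194.08590944]
wrist A,L [170.07860629  61.68982209] [ 25.85580581 143.72526959]
```

The lid in the wrist crop is centred at about (154,189) against (154,194) predicted, so the jar sits roughly 3 mm outward of the target. I'll correct by +3 mm along the tool's z and lower it.

Call:
{"op": "apply_moves", "data": {"series": [[1, [0, 0, 0.3], 0], [1, [2.5, 0, 0.3], 0], [1, [4, 0, 0.3], 0], [1, [4.7, 0, 0.3], 0], [1, [4.8, 0, 0.3], 0]]}}

```text
t: 6.08
eef_pos: [475.7, -342.5, 246.6]
tcp_rot: [-0.976, 1.571, 2.516]
ft_force: [0.7, 0.7, -1.2]
opening: 0.587
```

Call:
{"op": "apply_moves", "data": {"series": [[1, [0.1, 0, 0], 0], [1, [0.15, 0, 0], 0], [1, [0.15, 0, 0], 0]]}}

```text
t: 6.45
eef_pos: [475.7, -342.5, 246.0]
tcp_rot: [2.031, 1.57, -0.76]
ft_force: [-1.1, 0.5, 5.6]
opening: 0.582
```

Call:
{"op": "apply_moves", "data": {"series": [[-1, [0, 0, 0], 0], [-1, [0, 0, 0], 0], [-1, [0, 0, 0], 0], [-1, [0, 0, 0], 0], [-1, [-5, 0, 0], 0], [-1, [-10, 0, 0], 0], [-1, [-16, 0, 0], 0], [-1, [-17, 0, 0], 0], [-1, [-17, 0, 0], 0]]}}

```text
t: 7.58
eef_pos: [475.5, -342.2, 415.2]
tcp_rot: [1.924, 1.57, -0.867]
ft_force: [-0.2, 0.3, -0.2]
opening: 0.999
```

Run:
```python
from h import *
plan([420,310,420],0.2+np.pi/2); w=shot('wrist','w4.png')
b=cv2.resize(cv2.imread('pics/w4.png')[100:300,160:380],(800,600))
t=load('top0')
# crank triangulation from first views: crop z, top scale 3.156*; scene tile
sc=3.156
print(onz(t,115+98/sc,190+172/sc,101),onz(t,115+45/sc,190+50/sc,125),onz(t,115+128/sc,190+250/sc,60))
c=w;
for n,P in dict(free=(480,-341,100)).items(): print(n,proj(c,P))
hsv=cv2.cvtColor(w['image'],cv2.COLOR_RGB2HSV); 
cv2.imwrite('pics/z4.png',b)
```

```text
t 7.575 tcp [ 475.5 -342.2  415.2] jaw yaw -1.22 q1,q6 [-0.737  0.483] shift cm [ -0.51 -63.16 -17.21] turn 0.151 F [-0.2  0.3 -0.2] open 0.999
rows>= 10.473783922656974 0.8065162994245041
[450.71854921 337.60886629 101.        ] [537.71717893 366.26153841 125.        ] [391.75820157 329.13229819  60.        ]
free (np.float64(274.2423275113967), np.float64(197.82673392898354))
```

View pics/z4.png

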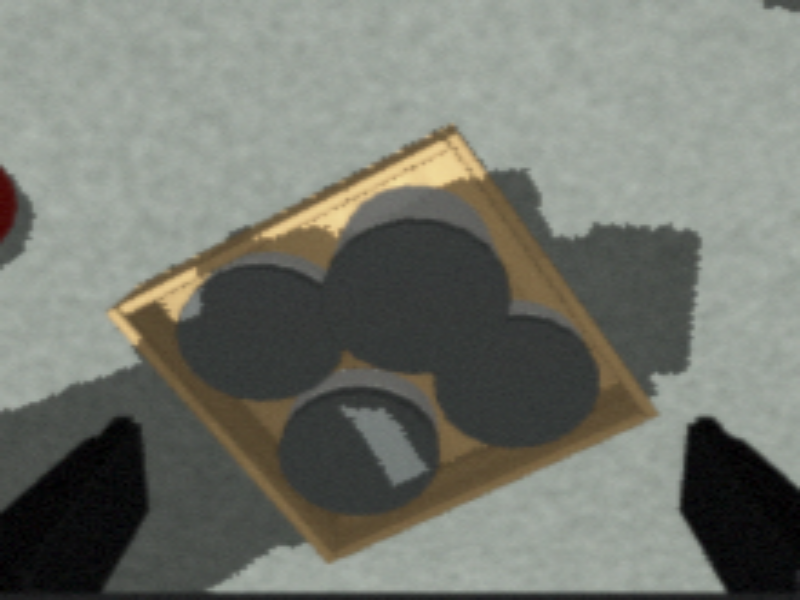

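The jar stands upright in the free corner: lid centre at z4 (417,295), box corners at (453,127), (110,312), (658,412) and (330,562).

Run:
```python
from h import *
c=load('w4'); f=lambda x,y,z:onz(c,x/3.636+160,y/3+100,z)
A,L,Rr,B=[f(*p,45) for p in[(453,127),(110,312),(658,412),(330,562)]]; m=(A+L+Rr+B)/4
fr=m+(A-B)/np.linalg.norm(A-B)*46.7; lid=f(417,295,100); print(m,fr,lid,lid-fr, f(370,452,41))
```

```text
[ 434.62769336 -347.3828266    45.        ] [ 480.96466609 -341.57120394   45.        ] [ 479.64411395 -341.62279518  100.        ] [-1.32055214e+00 -5.15912400e-02  5.50000000e+01] [ 391.34841194 -355.77736177   41.        ]
```

Call:
{"op": "apply_moves", "data": {"series": [[-1, [-0.5, -6, -1.7], 0.05], [-1, [-0.5, -12, -3.4], 0.1], [-1, [-0.5, -18, -5], 0.15], [-1, [-0.5, -24, -6.8], 0.15], [-1, [-0.5, -30, -8.5], 0.15], [-1, [-0.5, -36, -10], 0.15], [-1, [-0.5, -42, -12], 0.15], [-1, [-0.5, -48, -13], 0.15], [-1, [-0.5, -54, -15], 0.15], [-1, [-0.5, -60, -16.5], 0.15], [-1, [-0.5, -63.2, -17.2], 0.15], [-1, [-0.5, -63.2, -17.2], 0.15], [-1, [-0.5, -63.2, -17.2], 0.15], [-1, [-0.5, -63.2, -17.2], 0.15]]}}

```text
t: 9.38
eef_pos: [420.3, 309.2, 419.8]
tcp_rot: [0.501, 1.57, -2.441]
ft_force: [-0.4, -0.1, -0.3]
opening: 1.002
```

Run:
```python
from h import *
plan([452,333,450],0.2+np.pi/2); w=shot('wrist','w5.png')
```

```text
t 9.375 tcp [420.3 309.2 419.8] jaw yaw -1.371 q1,q6 [0.508 1.879] shift cm [-3.03 -1.7  -3.57] turn -0.001 F [-0.4 -0.1 -0.3] open 1.002
rows>= 0.797133775652737 0.0031744556983023496
```

View pics/w5.png

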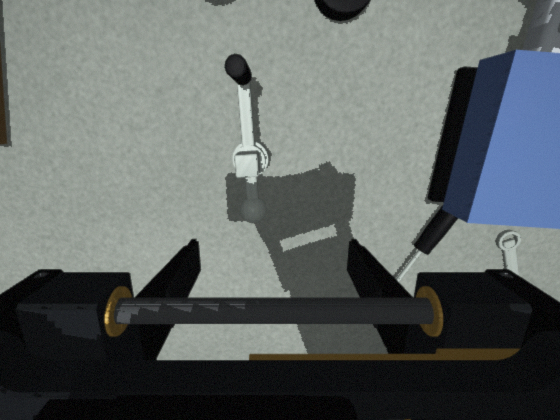

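The tall jar is within about 1.5 mm of its place. In w5 the crank shows its boss top at (245,164), its grip's top end at (236,67) and its ball at (252,209).

Run:
```python
from h import *
c=load('w5');t=load('top0')
print(tri([(c,245,164),(t,115+97/3.156,190+172/3.156)]))
b=onz(c,245,164,101);g=onz(c,236,65,125);k=onz(c,252,209,60);print(b,g,k,g[:2]-b[:2],b[:2]-k[:2],np.linalg.norm(g[:2]-b[:2]))
print('yaw',np.arctan2(*(g-k)[1::-1]), np.arctan2(*(g-b)[1::-1]),np.arctan2(*(b-k)[1::-1]))
# boss edges orientation
g0=cv2.cvtColor(c['image'],cv2.COLOR_RGB2GRAY)[145:185,225:275]
m=(g0>215).astype('uint8'); n,l,s,ce=cv2.connectedComponentsWithStats(m)
for i in range(1,n):
    if s[i][4]>40:
        kk=cv2.findContours((l==i).astype('uint8'),0,1)[0][0]; print(s[i],ce[i]+[225,145],cv2.minAreaRect(kk))
print(g0[10:32:2,8:40:2])
```

```text
(array([449.71624209, 346.77567215,  76.93310459]), [np.float64(1.0812166735921827), np.float64(1.0812166735922686)])
[452.79360763 345.73707875 101.        ] [538.41602272 365.73200289 125.        ] [393.6879273  331.00202418  60.        ] [85.62241508 19.99492413] [59.10568033 14.73505457] 87.92607665339904
yaw 0.23551385509064754 0.22941313823465023 0.2443198660366303
[13  0 18  5 50] [246.88 147.5 ] ((21.5, 2.0), (4.0, 17.0), 90.0)
[[204 163 161 168 177 173 181 190 196 197 199 195  87  87 203 195]
 [202 196 218 220 214 211 214 216 220 215 211 206 105  81 139 207]
 [198 192 220 216 212 210 215 215 216 212 207 199 117  80 132 216]
 [196 191 215 209 210 212 216 217 213 208 211 208 141  78 190 215]
 [195 183 211 207 211 208 215 213 205 208 208 208 151  74 127 209]
 [174 174 205 206 209 213 212 208 204 207 205 207 155  74 125 207]
 [159 161 199 206 209 210 207 200 201 205 205 206 159  69 121 178]
 [157 139 203 207 208 206 204 200 203 206 203 205 163  70  93 127]
 [162 146 204 205 208 203 200 201 202 202 203 202 120  78 109 134]
 [100 115 200 205 206 197 199 200 202 200 198 199 114 160 151 160]
 [ 76 104 197 201 199 194 191 192 199 197 196 190 157  90  81 148]]
```

Call:
{"op": "apply_moves", "data": {"series": [[-1, [0, -1, -1], -0.18], [-1, [0, -2, -2], -0.36], [-1, [0, -2.9, -4], -0.54], [-1, [0, -2.9, -4], -0.72], [-1, [0, -2.9, -4], -0.9], [-1, [0, -2.9, -4], -1.08], [-1, [0, -2.9, -4], -1.26], [-1, [0, -2.9, -4], -1.44], [-1, [0, -2.9, -4], -1.62], [-1, [0, -2.9, -4], -1.8], [-1, [0, -2.9, -4], -1.98], [-1, [0, -2.9, -4], -2.16], [-1, [0, -2.9, -4], -2.34], [-1, [0, -2.9, -4], -2.52], [-1, [0, -2.9, -4], -2.7], [-1, [0, -2.9, -4], -2.88], [-1, [0, -2.9, -4], -3.06], [-1, [0, -2.9, -4], -3.18], [-1, [3, -2.9, -4], -3.18], [-1, [3, -2.9, -4], -3.18]]}}

```text
t: 11.92
eef_pos: [453.5, 345.8, 388.9]
tcp_rot: [-2.811, 1.567, -2.573]
ft_force: [-0.2, 0.2, -0.2]
opening: 1.0
```

Run:
```python
from h import *
plan([453,345.7,330],0.236+np.pi/2); w=shot('wrist','w6.png')
c=load('w1'); h=c['image'][100:156,246:302].astype(int); 
a=cv2.resize(c['image'][100:156,246:302,::-1],(400,400),interpolation=2)
cv2.imwrite('pics/z6.png',np.hstack([cv2.resize(w['image'][:,:,::-1],(400,300)), cv2.resize(a,(300,300))]))
```

```text
t 11.925 tcp [453.5 345.8 388.9] jaw yaw 1.809 q1,q6 [ 0.536 -1.273] shift cm [ 5.89  0.01 -0.04] turn 0.002 F [-0.2  0.2 -0.2] open 1.0
rows>= 0.9420858660996039 0.01022103632117047
```

View pics/z6.png

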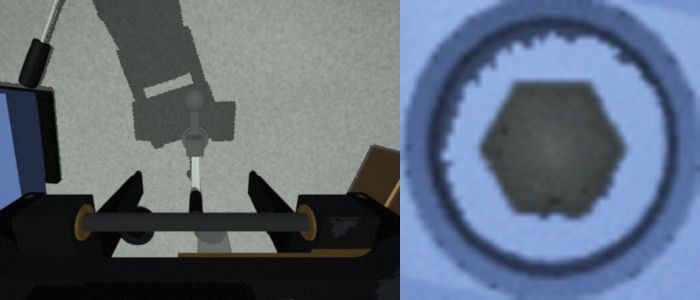

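In w6 the crank's boss is near (193,138) in the shrunken view, with the arm along the tool's mid-line. The hex crop from w1 has vertices left and right (480,147)–(626,152), which puts the matching crank yaw at about 18° mod 60°.

Run:
```python
from h import *
c=load('w6'); P=[452.8,345.7]
for z in (101,65): print(z,proj(c,P+[z]))
print('grip',proj(c,[452.8+90*np.cos(.236),345.7+90*np.sin(.236),125]),'ball',proj(c,[452.8-60*np.cos(.236),345.7-60*np.sin(.236),60]))
g=cv2.cvtColor(c['image'],cv2.COLOR_RGB2GRAY)
for v in range(176,226,4): print(v,g[v,248:300:2])
```

```text
101 (np.float64(273.57656108625304), np.float64(210.4715262624485))
65 (np.float64(273.53594415432633), np.float64(200.40700216564622))
grip (np.float64(273.6555642893493), np.float64(306.19408383464855)) ball (np.float64(273.49759312849346), np.float64(143.14486242778264))
176 [77 77 76 73 69 74 77 70 69 78 85 87 87 89 92 82 70 71 75 77 76 76 79 80
 71 75]
180 [72 75 75 76 71 67 70 89 92 77 89 90 91 90 91 78 92 89 79 68 72 75 76 72
 76 78]
184 [74 73 68 72 74 88 86 73 79 90 92 90 92 96 93 90 88 72 77 89 77 71 76 76
 76 75]
188 [79 75 72 77 89 84 84 82 79 82 78 79 75 79 73 75 78 79 84 80 87 88 72 73
 72 79]
192 [77 77 74 85 94 90 85 71 71 72 74 69 67 67 70 73 69 72 76 89 85 88 74 78
 78 75]
196 [ 90 139 142 124  97  92  79  82  85  83  85  83  84  82  83  79  83  85
  82  88  90  96 152 157  95  80]
200 [158 155 154 151  97  95  77  92  90  93  92  92  91  91  87  90  94  92
  85  91  89 105 146 152 160 160]
204 [154 153 153 153 143  96  75  88  95  90  86  89  87  87  93  92  92  91
  81  87 105 155 152 150 152 159]
208 [160 164 155 154 159 157 108  88  92  93  89  85  92  93  92  91  89  86
  81 136 153 149 159 163 156 155]
212 [150 152 157 151 154 160 127  88  91  86  88  88  95  95  90  88  88  92
  94 142 156 161 159 156 157 154]
216 [159 158 158 151 149 147 143  88  90  88  92  90  88  88  84  90  94  93
  95 153 151 159 161 155 153 156]
220 [160 162 155 158 158 158 156 151 137  82 125 188 186 186 195 172 146 140
 150 152 150 156 162 155 153 157]
224 [153 160 154 153 157 150 156 158 154  92 171 198 193 193 202 183 161 155
 153 159 153 154 157 159 160 165]
```

Call:
{"op": "apply_moves", "data": {"series": [[-1, [5, 0, -0.2], 0], [-1, [10, 0, -0.2], 0], [-1, [13.2, 0, -0.2], 0], [-1, [13.2, 0, -0.2], 0], [1, [13.2, 0, -0.2], 0], [1, [13.2, 0, -0.2], 0], [1, [13.2, 0, -0.2], 0], [1, [13.2, 0, -0.2], 0], [1, [13.2, 0, -0.2], 0], [1, [13.2, 0, -0.2], 0], [1, [13.2, 0, -0.2], 0]]}}

```text
t: 13.35
eef_pos: [451.5, 346.1, 258.1]
tcp_rot: [-2.378, 1.571, -2.139]
ft_force: [-0.8, -0.2, -0.3]
opening: 0.323
```

Run:
```python
from h import *
plan([453,345.7,415]); print(monitor.state()['moment'])
```

```text
t 13.35 tcp [451.5 346.1 258.1] jaw yaw 1.81 q1,q6 [ 0.538 -1.272] shift cm [-15.69  -0.08   0.14] turn 0 F [-0.8 -0.2 -0.3] open 0.323
rows>= 2.5101295070600775 0.0
[ 0.06929483 -0.1089221  -0.0479163 ]
```

Call:
{"op": "apply_moves", "data": {"series": [[1, [0, 0, 0], 0], [1, [0, 0, 0], 0], [1, [0, 0, 0], 0]]}}

```text
t: 13.72
eef_pos: [451.5, 346.1, 258.0]
tcp_rot: [-2.607, 1.57, -2.368]
ft_force: [0.3, -0.6, -2.7]
opening: 0.248
```

Call:
{"op": "apply_moves", "data": {"series": [[1, [-5, 0, 0], 0], [1, [-10, 0, 0], 0], [1, [-15, 0, 0], 0], [1, [-15, 0, 0], 0], [1, [-15, 0, 0], 0]]}}

```text
t: 14.35
eef_pos: [451.2, 346.0, 407.1]
tcp_rot: [-2.771, 1.569, -2.532]
ft_force: [-0.3, 0.9, -2.7]
opening: 0.254
```

Run:
```python
from h import *
plan([560,7,408],0.314+np.pi/2); print(monitor.state()['moment'])
t=load('top0'); w=load('w1'); print(onz(t,290.7,192.4,100),onz(t,290.7,192.4,88),onz(w,274.6,127.8,88),onz(w,274.7,127.4,100))
```

```text
t 14.35 tcp [451.2 346.  407.1] jaw yaw 1.81 q1,q6 [ 0.538 -1.272] shift cm [ -0.07 -35.51   2.54] turn -0.075 F [-0.3  0.9 -2.7] open 0.254
rows>= 5.696285665196521 0.3997442215612701
[ 0.12256756 -0.17347348  0.04139717]
[559.78510514   6.05581086 100.        ] [561.06421751   5.87090811  88.        ] [559.99665309   6.95819186  88.        ] [560.69058486   7.14493539 100.        ]
```

Call:
{"op": "apply_moves", "data": {"series": [[1, [0, -5, 0.4], 0], [1, [0, -10, 0.8], -0.03], [1, [0, -15, 1.2], -0.05], [1, [0, -20, 1.6], -0.07], [1, [0, -25, 2], -0.07], [1, [0, -30, 2.3], -0.07], [1, [0, -35.5, 2.5], -0.07], [1, [0, -35.5, 2.5], -0.07], [1, [0, -35.5, 2.5], -0.07], [1, [0, -35.5, 2.5], -0.07], [1, [0, -35.5, 2.5], -0.07]]}}

```text
t: 15.72
eef_pos: [559.7, 8.1, 408.0]
tcp_rot: [2.874, 1.57, -3.099]
ft_force: [0.6, -0.5, -3.3]
opening: 0.249
```

Run:
```python
from h import *
plan([560.3,6.7,350],0.314+np.pi/2); w=shot('wrist','w7.png'); t=shot('top','t7.png'); s=shot('scene','s7.png')
a=cv2.imread('pics/w7.png')[60:340,130:420]; b=cv2.resize(cv2.imread('pics/t7.png')[140:260,230:350],(480,480),interpolation=2)
a=cv2.copyMakeBorder(a,0,20,0,30,0)
c=cv2.resize(cv2.imread('pics/s7.png')[100:260,190:350],(320,180+120))
cv2.imwrite('pics/z7.png',np.hstack([np.vstack([a,c]),cv2.copyMakeBorder(b,0,120,0,0,0)]))
e=monitor.state()['eef_pos']; print('boss top if centred',proj(w,[e[0],e[1],e[2]-157]))
```

```text
t 15.725 tcp [559.7   8.1 408. ] jaw yaw 1.881 q1,q6 [-0.104 -1.985] shift cm [ 5.8  -0.15  0.02] turn -0.003 F [ 0.6 -0.5 -3.3] open 0.249
rows>= 0.9290508036585249 0.018157907122874666
boss top if centred (np.float64(272.5692083960748), np.float64(285.31171535362756))
```

View pics/z7.png

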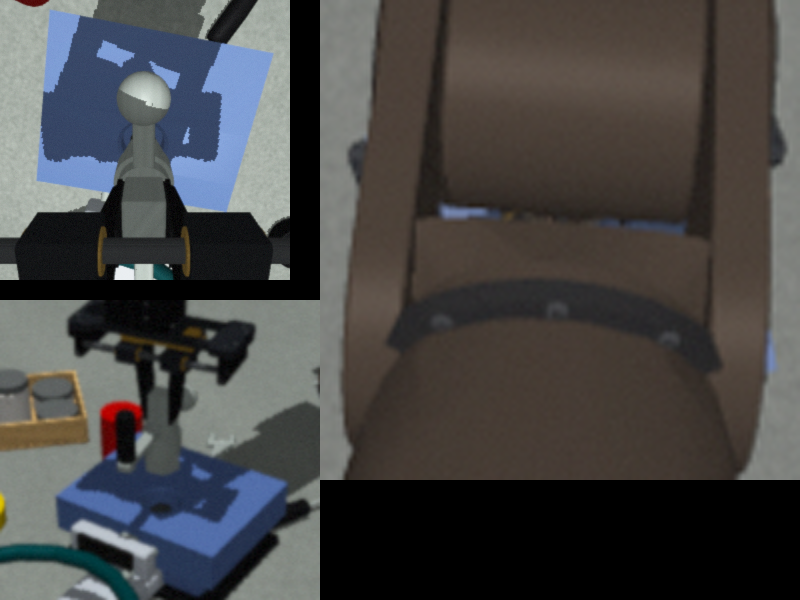

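The wrist crop shows the crank held upright with its ball at w7 (274,158). The boss's ball-side upper edge is at about row 238–240, and the well's rim shows behind the hub. I'll now compute the crank's offset in the grip.

Run:
```python
from h import *
w=load('w7'); e=np.array([559.7,8.1]); th=1.881-np.pi/2; d=np.array([np.cos(th),np.sin(th)])
k=onz(w,274,158,210)[:2]; v=k-e; print('ball along x',v@d,'lat',v@[-d[1],d[0]])
hsv=cv2.cvtColor(w['image'],cv2.COLOR_RGB2GRAY); sub=cv2.GaussianBlur(hsv,(3,3),0)[110:210,230:320]
m=(sub>125).astype('uint8')
for x in(-12,12):
  for z in(251,215): print(x,z,proj(w,list(e+d*x)+[z]))
for r in range(226,262,3): print(r,hsv[r,258:292:3])
for r in (132,145,158,170,184): print(r,w['image'][r,238:312:3].sum(1))
```

```text
ball along x -61.738901285609046 lat 0.6201070788374738
-12 251 (np.float64(273.2471868618131), np.float64(264.8983595306643))
-12 215 (np.float64(273.17893024665153), np.float64(237.63463697278445))
12 251 (np.float64(273.35116603617314), np.float64(304.5094296409678))
12 215 (np.float64(273.2669100986514), np.float64(271.1975112228845))
226 [ 80  81  94 101 104 101 102 103  97  81  81  82]
229 [ 80  96 102 108 101 103 105 105 101  95  84  77]
232 [103 103 106 105 101 104 103 106 102 104 107  86]
235 [102 104 104 104  98 105 103 105 100 103 104 101]
238 [78 81 85 79 81 82 79 81 83 81 81 83]
241 [77 81 83 80 82 79 80 80 79 79 82 79]
244 [83 78 81 81 83 83 81 81 79 80 85 82]
247 [81 78 83 80 85 82 80 80 81 80 78 83]
250 [82 78 85 81 81 83 80 83 82 78 81 81]
253 [83 85 79 82 82 80 82 82 78 80 80 82]
256 [81 79 83 83 80 79 83 80 79 77 82 83]
259 [82 80 84 80 80 80 76 80 81 79 82 84]
132 [233 237 224 229 240 234 233 234 238 255 307 319 318 307 244 255 500 500
 501 501 496 505 471 288 235]
145 [225 224 227 228 284 380 445 489 502 537 537 551 564 555 547 523 512 493
 440 373 484 504 496 235 232]
158 [235 231 231 253 252 279 292 297 309 339 584 655 669 651 623 590 583 573
 519 472 414 241 231 231 235]
170 [228 223 221 234 239 265 269 291 289 305 301 295 300 296 295 287 287 296
 258 253 225 234 232 232 227]
184 [235 228 222 222 227 220 228 194 217 252 241 241 252 247 253 264 185 218
 232 226 230 226 223 227 229]
```

Call:
{"op": "apply_moves", "data": {"series": [[1, [2.5, -0.15, 0], 0], [1, [4.5, -0.15, 0], 0], [1, [5, -0.15, 0], 0], [1, [5.5, -0.15, 0], 0], [1, [6, -0.15, 0], 0], [1, [6, -0.15, 0], 0]]}}

```text
t: 16.62
eef_pos: [560.3, 5.8, 348.3]
tcp_rot: [-1.845, 1.571, -1.536]
ft_force: [-0.1, 0.0, -3.3]
opening: 0.249
```

Run:
```python
from h import *
plan([560.3,6.7,338]); print(monitor.state()['moment'])
```

```text
t 16.625 tcp [560.3   5.8 348.3] jaw yaw 1.88 q1,q6 [-0.108 -1.988] shift cm [1.03 0.09 0.03] turn 0 F [-0.1  0.  -3.3] open 0.249
rows>= 0.16477236710506468 0.0
[ 0.19622093 -0.15665451  0.03909455]
```

In the well with no contact. I'll go on in small steps.

Call:
{"op": "apply_moves", "data": {"series": [[1, [0.4, 0.05, 0], 0], [1, [0.8, 0.05, 0], 0], [1, [1.1, 0.05, 0], 0], [1, [1.1, 0.05, 0], 0]]}}

```text
t: 17.12
eef_pos: [560.4, 6.4, 337.3]
tcp_rot: [0.094, 1.57, 0.403]
ft_force: [2.8, 3.3, -2.2]
opening: 0.247
```

Call:
{"op": "apply_moves", "data": {"series": [[1, [0.2, 0.05, 0.05], 0], [1, [0.4, 0.05, 0.05], 0], [1, [0.4, 0.05, 0.05], 0]]}}

```text
t: 17.5
eef_pos: [560.5, 6.9, 332.9]
tcp_rot: [3.122, 1.571, -2.852]
ft_force: [2.7, 2.3, -4.5]
opening: 0.251
```

Call:
{"op": "apply_moves", "data": {"series": [[1, [0.3, 0.04, 0.04], 0], [1, [0.6, 0.04, 0.04], 0], [1, [0.85, 0.04, 0.04], 0], [1, [0.9, 0.04, 0.04], 0], [1, [0.9, 0.04, 0.04], 0]]}}

```text
t: 18.12
eef_pos: [560.7, 7.3, 324.2]
tcp_rot: [-3.049, 1.57, -2.74]
ft_force: [0.3, -0.4, -2.8]
opening: 0.25
```

Run:
```python
from h import *
plan([560.3,6.7,338]); print(monitor.state()['moment'])
```

```text
t 18.125 tcp [560.7   7.3 324.2] jaw yaw 1.88 q1,q6 [-0.105 -1.985] shift cm [-1.38 -0.05 -0.06] turn 0 F [ 0.3 -0.4 -2.8] open 0.25
rows>= 0.22170538409574678 0.0
[ 0.14684615 -0.13756289  0.00218558]
```

Call:
{"op": "apply_moves", "data": {"series": [[1, [0, 0, 0], 0], [1, [0, 0, 0], 0], [1, [0, 0, 0], 0.08], [1, [0, 0, 0], 0.16], [1, [0, 0, 0], 0.24], [1, [0, 0, 0], 0.32], [1, [0, 0, 0], 0.4], [1, [0, 0, 0], 0.48], [1, [0, 0, 0], 0.56], [1, [0, 0, 0], 0.64], [1, [0, 0, 0], 0.72], [1, [0, 0, 0], 0.8]]}}

```text
t: 19.62
eef_pos: [560.9, 7.2, 324.3]
tcp_rot: [-0.284, 1.57, -0.777]
ft_force: [1.0, -1.3, -3.7]
opening: 0.248
```

Run:
```python
from h import *
plan([560.3,6.7,338]); print(monitor.state()['moment']); w=shot('wrist','w8.png')
# ball stays at same pixel if crank turns with tool
g=w['image'];
for r in (145,158,170,184): print(r,g[r,238:312:3].sum(1))
```

```text
t 19.625 tcp [560.9   7.2 324.3] jaw yaw 1.078 q1,q6 [-0.105 -1.182] shift cm [-1.37 -0.08 -0.03] turn 0 F [ 1.  -1.3 -3.7] open 0.248
rows>= 0.21899470181725014 0.0
[-0.31264845 -0.35130788  0.37465838]
145 [266 271 264 253 285 316 319 331 345 338 346 351 340 356 359 337 325 331
 306 289 564 568 572 565 575]
158 [251 258 260 286 305 326 328 341 338 367 351 375 371 360 364 342 342 350
 321 307 287 544 575 569 576]
170 [257 261 263 262 276 295 318 317 337 341 331 346 352 337 338 333 332 333
 297 273 261 256 270 259 422]
184 [262 260 266 260 256 259 256 257 267 278 275 282 277 276 286 274 259 257
 258 264 262 260 262 261 262]
```

The torque reads 0.37 N m, matching the jaw's friction, and the crank is turning with the gripper. I'll keep winding.

Call:
{"op": "apply_moves", "data": {"series": [[1, [0, 0, 0], 0.08], [1, [0, 0, 0], 0.16], [1, [0, 0, 0], 0.24], [1, [0, 0, 0], 0.32], [1, [0, 0, 0], 0.4], [1, [0, 0, 0], 0.48], [1, [0, 0, 0], 0.56], [1, [0, 0, 0], 0.64], [1, [0, 0, 0], 0.72], [1, [0, 0, 0], 0.8], [1, [0, 0, 0], 0.88]]}}

```text
t: 21.05
eef_pos: [560.7, 7.0, 324.3]
tcp_rot: [-0.26, 1.57, -1.631]
ft_force: [-0.7, -2.8, -1.3]
opening: 0.249
```

Run:
```python
from h import *
plan([560.3,6.7,338]); print(monitor.state()['moment'])
```

```text
t 21.05 tcp [560.7   7.  324.3] jaw yaw 0.2 q1,q6 [-0.105 -0.304] shift cm [-1.37 -0.05  0.02] turn 0 F [-0.7 -2.8 -1.3] open 0.249
rows>= 0.21908926932682424 0.0
[-0.89413204  0.03734474  0.44172535]
```

Turned 1.68 rad so far. I'll continue in small steps and watch the torque for the stop.

Call:
{"op": "apply_moves", "data": {"series": [[1, [0, 0, 0], 0.06], [1, [0, 0, 0], 0.12], [1, [0, 0, 0], 0.18], [1, [0, 0, 0], 0.24]]}}

```text
t: 21.55
eef_pos: [560.6, 7.0, 324.3]
tcp_rot: [-0.27, 1.57, -1.88]
ft_force: [-1.5, -3.9, -1.8]
opening: 0.252
```

Run:
```python
from h import *
plan([560.3,6.7,338]); print(monitor.state()['moment'])
```

```text
t 21.55 tcp [560.6   7.  324.3] jaw yaw -0.04 q1,q6 [-0.105 -0.064] shift cm [-1.37 -0.03  0.03] turn 0 F [-1.5 -3.9 -1.8] open 0.252
rows>= 0.21898995603810348 0.0
[-0.94549957  0.14548408  0.44989751]
```

Call:
{"op": "apply_moves", "data": {"series": [[1, [0, 0, 0], 0.05], [1, [0, 0, 0], 0.1], [1, [0, 0, 0], 0.15], [1, [0, 0, 0], 0.2]]}}

```text
t: 22.05
eef_pos: [560.6, 7.0, 324.3]
tcp_rot: [-0.285, 1.569, -2.095]
ft_force: [-1.5, -4.3, -0.8]
opening: 0.249
```

Run:
```python
from h import *
plan([560.3,6.7,338]); print(monitor.state()['moment'])
```

```text
t 22.05 tcp [560.6   7.  324.3] jaw yaw -0.239 q1,q6 [-0.105  0.135] shift cm [-1.37 -0.02  0.04] turn 0 F [-1.5 -4.3 -0.8] open 0.249
rows>= 0.21918645616664478 0.0
[-1.00470327  0.30600032  0.41153502]
```

Call:
{"op": "apply_moves", "data": {"series": [[1, [0, 0, 0], 0.05], [1, [0, 0, 0], 0.1], [1, [0, 0, 0], 0.15]]}}

```text
t: 22.42
eef_pos: [560.6, 7.1, 324.3]
tcp_rot: [-0.066, 1.569, -2.025]
ft_force: [-0.7, -2.9, -2.2]
opening: 0.253
```

Run:
```python
from h import *
plan([560.3,6.7,338]); print(monitor.state()['moment'])
```

```text
t 22.425 tcp [560.6   7.1 324.3] jaw yaw -0.388 q1,q6 [-0.105  0.285] shift cm [-1.37 -0.01  0.05] turn 0 F [-0.7 -2.9 -2.2] open 0.253
rows>= 0.21961543417588225 0.0
[-0.87909934  0.25007393  0.96880049]
```

The torque rose to 0.97 N m after 2.27 rad, so the stop is reached. I'll give one small push more to confirm.

Call:
{"op": "apply_moves", "data": {"series": [[1, [0, 0, 0], 0.04], [1, [0, 0, 0], 0.06], [1, [0, 0, 0], 0.06]]}}

```text
t: 22.8
eef_pos: [560.7, 7.2, 324.3]
tcp_rot: [0.192, 1.57, -1.827]
ft_force: [-2.4, -4.2, 0.7]
opening: 0.259
```

Run:
```python
from h import *
plan([560.3,6.7,338]); print(monitor.state()['moment'])
w=shot('wrist','w9.png')['image']
for r in (145,158,170): print(r,w[r,238:312:3].sum(1))
```

```text
t 22.8 tcp [560.7   7.2 324.3] jaw yaw -0.448 q1,q6 [-0.105  0.344] shift cm [-1.37 -0.01  0.06] turn 0 F [-2.4 -4.2  0.7] open 0.259
rows>= 0.21863122686957695 0.0
[-1.13028844  0.43239206  0.93459112]
145 [524 518 379 419 459 505 538 553 557 564 568 575 560 533 531 508 443 367
 517 544 556 547 545 548 536]
158 [511 385 422 498 524 566 583 604 612 651 665 648 615 585 572 563 513 459
 400 459 533 539 533 531 538]
170 [498 507 372 426 497 520 546 567 575 583 589 586 581 556 550 512 459 400
 430 531 533 531 539 538 538]
```

The ball moved from column 275 to 267, so the crank stays put while the gripper slips, which confirms the hard stop. I'll relieve the torque, release and rise.

Call:
{"op": "apply_moves", "data": {"series": [[1, [0, 0, 0], -0.06], [-1, [0, 0, 0], -0.06], [-1, [0, 0, 0], -0.06], [-1, [0, 0, 0], -0.06], [-1, [0, 0, 0], -0.06], [-1, [0, 0, 0], -0.06], [-1, [0, 0, 0], -0.06], [-1, [0, 0, 0], -0.06], [-1, [-3, 0, 0], -0.06], [-1, [-8, 0, 0], -0.06], [-1, [-13, 0, 0], -0.06], [-1, [-15, 0, 0], -0.06], [-1, [-15, 0, 0], -0.06]]}}

```text
t: 24.48
eef_pos: [560.5, 7.4, 475.4]
tcp_rot: [1.84, 1.568, -0.121]
ft_force: [-0.4, -0.3, -1.4]
opening: 0.997
```

Run:
```python
from h import *
plan([560.3,6.7,338]); w=shot('wrist','w10.png'); s=shot('scene','s10.png')
a=np.hstack([cv2.resize(cv2.imread('pics/w10.png'),(400,300)),cv2.resize(cv2.imread('pics/s10.png'),(400,300))])
b=np.hstack([cv2.resize(cv2.imread(f'pics/s{n}.png')[160:280,190:350],(400,300),interpolation=2) for n in('7','10')])
cv2.imwrite('pics/z10.png',np.vstack([a,b]))
th=-0.44-np.pi/2+np.pi
for nm,x,z in(('boss top',0,167),('ball',-60,126),('grip top',90,191)):
  for sg in(1,): print(nm,proj(s,[560.5+sg*x*np.cos(-2.0),7+sg*x*np.sin(-2.0),z]),proj(w,[560.5+x*np.cos(-2.0),7+x*np.sin(-2.0),z]))
```

```text
t 24.475 tcp [560.5   7.4 475.4] jaw yaw -0.39 q1,q6 [-0.105  0.285] shift cm [13.74 -0.03  0.08] turn 0 F [-0.4 -0.3 -1.4] open 0.997
rows>= 2.1988704776824077 0.0
boss top (np.float64(270.26211046729225), np.float64(181.67362759907175)) (np.float64(273.32765087147845), np.float64(204.8491052383228))
ball (np.float64(281.7483233900225), np.float64(211.59152496307286)) (np.float64(275.2153551463737), np.float64(142.0546744571812))
grip top (np.float64(254.08909202590718), np.float64(152.81878994377558)) (np.float64(270.2277957446305), np.float64(294.4752650825926))
```

View pics/z10.png

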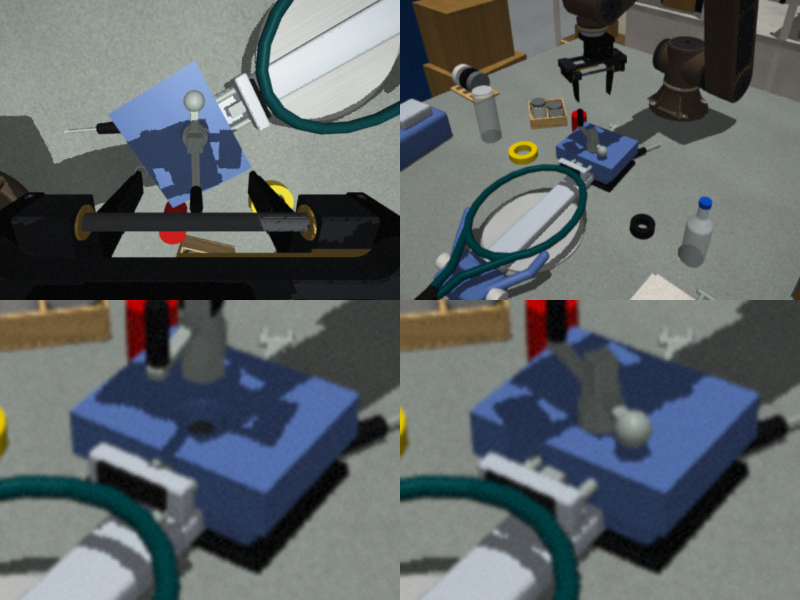

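The ball is at scene (283,211) against (282,212) predicted for a crank fully home. The jaw has advanced, with its guide rods now exposed, and the gripper is clear of everything. Handing in.

Run:
```python
from h import *
print(tri([(load('w10'),270,142),(load('s10'),283.2,211.2)])); print(job.job_done())
```

```text
(array([580.74929966,  62.97940313, 124.95614794]), [np.float64(0.9668827373221757), np.float64(0.9668827373223153)])
the job is handed in; nothing more can be done
None
```

The tall jar is in the box, the clamp jaw is wound shut and the crank stands fully home on the hex. I handed the job in at about 24.6 s of the 72 s; the hand-in gives no verdict, so these results rest on my own checks.

- **Tall jar:** it stands in the free corner, about 1.3 mm from the middle in a wrist view taken after release. It touched the floor at the height expected.
- **Crank fit:** I set the crank's yaw to match the hex as seen in the wrist view (about 18°). It dropped straight home, so no turning search was needed. The base stood about 66 mm above the bench, worked out from the tool height.
- **Winding:** the torque held at about 0.4 N m and rose to about 0.95 N m after 2.27 rad clockwise. A small extra turn only slipped the gripper on the boss, so the jaw was against its stop. I had no direct reading of the jaw's travel.
- **Last look:** the jaw has advanced and the gripper is clear. The crank's ball measured 125 mm high, against 126 mm expected when fully home. I saw no bystander moved, but did not measure them afterwards.

**Measurement that disagreed:** my first two-view height for the boss top came out at 77 mm instead of 101 mm, because I picked the wrong point in the top image. I replaced it with a closer wrist view before grasping.

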